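# Set the playroom activity dial to draughts

### The job

Draughts is next on the playroom's activity dial: push the red tab on the blue pointer round with a fingertip until the pointer points straight at the middle of the dark brown draughts token, then take your hand away. Only push, never pinch the tab, and leave the tokens and everything else on the desk where they are.

Things in the scene. Friction and masses are not known exactly. Their poses are not given: they have to be found in the camera images.
- dial: The activity dial: a pale wooden disc 284 mm across and 20 mm thick, fixed to the desk, with a white middle and five grey token places 60 degrees apart, 112 mm from its axis. The sixth sector is empty, and the pointer starts somewhere in it. Origin under its centre; x axis through the middle of the empty sector, z up.
- pointer_hub (a point): Middle of the hub of the blue pointer, on its vertical turning axis, 24 mm above the desk. x axis along the pointer towards its arrow tip, y to the left of that seen from above, z up. The arm is 26 mm wide, its top 34 mm above the desk, its tip 84 mm from the axis; the hub is 44 mm across, its steel screw head reaches 40 mm above the desk.
- pointer_tab (a point): Middle of the red tab that stands up from the pointer, 56 mm from the turning axis: 24 mm long along the pointer, 12 mm thick across it, from 34 to 78 mm above the desk. It moves round with the pointer; the pointer's direction is from the hub to the tab. Axes as the hub's. (In the rules its left half is called pointer_c4, its right half pointer_c5.)
- pointer (a joint): Angle of the pointer on the dial, rad: 0 is the middle of the empty sector, growing anticlockwise seen from above; the token places are at 1.05, 2.09, 3.14, 4.19 and 5.24 (-1.05). It turns either way, all round (stops only at plus and minus 6.3). Friction holds it where it is left; about 1 to 1.5 N at the tab turns it. There are no clicks.
- draughts_mid (a point): Token: dark brown draughts piece, one solid colour, with a raised ring on top (11 mm high in all), 40 mm across, 30 g, lying loose on one of the dial's five token places (which one varies), its underside 20 mm above the desk. The point is on its middle, 5 mm above its underside.
- book_mid (a point): Token: white disc with a small blue book on it (14 mm high), 40 mm across, 30 g, lying loose on one of the dial's five token places (which one varies), its underside 20 mm above the desk. The point is on its middle, 5 mm above its underside.
- drum_mid (a point): Token: white disc with a small red drum on it (19 mm high), 40 mm across, 30 g, lying loose on one of the dial's five token places (which one varies), its underside 20 mm above the desk. The point is on its middle, 5 mm above its underside.
- puzzle_mid (a point): Token: white disc with a small green puzzle piece on it (14 mm high), 40 mm across, 30 g, lying loose on one of the dial's five token places (which one varies), its underside 20 mm above the desk. The point is on its middle, 5 mm above its underside.
- crayon_mid (a point): Token: white disc with a small yellow crayon on it (18 mm high), 40 mm across, 30 g, lying loose on one of the dial's five token places (which one varies), its underside 20 mm above the desk. The point is on its middle, 5 mm above its underside.
- draughts_box: Open wooden box of draughts, 260 x 170 x 35 mm, loose on the desk to the left; origin under its middle.
- toy_car: Orange and blue toy car, 85 x 52 x 42 mm, loose on the desk to the right; origin under its middle.
- pencil_cup: Green cup of pencils, 74 mm across, 155 mm high with the pencils, loose on the desk to the right; origin under its middle.
- story_book: Green book, 120 x 170 x 20 mm, lying loose on the desk beyond the dial; origin under its middle.
There are look-alikes about, which are no part of the job. What is shaped like the part that bears draughts_mid but orange, turquoise or yellow is not meant.

How it is judged:
By the outcome, as a careful person would: the job done as asked, in the order asked, and still so for the second after the job is handed in, with the robot touching nothing.
It also fails if it takes over 48 s, if anything falls off the work surface, if the arm or the gripper's body presses on something with over 40 N, if the wrist force passes 120 N, or if a joint passes its speed limit or range.

### The arm

A 6-joint arm with a two-finger parallel gripper is mounted at the origin on the work surface. World frame = base frame: x ahead of the robot, y to its left, z up, the work surface at z = 0. Lengths are in m, angles in rad, forces in N, time in s.
With the tool pointing down it reaches from about 0.375 to 0.9 m from the base axis. Payload 3.1 kg.
Tool frame: the origin (TCP) lies on the centre line of the jaws, within the pads' length; the fingertips stand 22 mm ahead of it and the grasp point (between the pads) lies 3 mm ahead of it; z points along the fingers, y is the line along which they close (so a half turn about z gives the same grasp; the last joint's range is limited). The gripper opens to 85 mm and grips with 20 to 120 N. Pads are 22 mm wide; open, the fingers measure 114 mm over their backs; the gripper's body (76 mm by 85 mm) begins 54 mm behind the grasp point. The pads swing forward as they close: fully open they stand 13 mm farther back than shut.
Start: joints at [1.034, 0.527, 1.433, -0, 1.181, -0.178], TCP at [0.219, 0.585, 0.253] pointing down, gripper open.
Joint ranges: [-3.08, 3.08], [-0.75, 2.2], [0.22, 2.44], [-1.43, 4.57], [0, 2.65], [-2.85, 2.85]. Speed limits (rad/s): [2.79, 2.79, 3.14, 3.14, 3.14, 3.14].

### API

Orientations are given as a rotation vector (axis times angle).
In Python, from station import get_state, snapshot, camera_model, job_done gives the robot as it stands.
- The arm moves only by the tool apply_moves, never from a script. Its argument "rows" is a list of rows, each a list of 5 numbers: the closure, from 0 (fully open) to 1 (shut), then the shift along the world's x, y, z each as a share of 250 mm, from -1 to 1, then the turn about the world's z as a share of pi/4 rad, from -1 to 1. In form: [[grip, tx, ty, tz, turn], ...]. A call has 1 to 20 rows; each row shifts and turns the commanded pose from where the row before left it; what a row does not reach is not made up. A row lasts 1/12 s, in which the tool goes at most 41.7 mm and 7.16 degrees, less where a joint would pass 70% of its speed; a pose out of reach is approached as far as the arm can. A call with a number of a shift or a turn outside -1 to 1 is refused whole. A call with a gripper value outside its range is refused whole. The fingers move at their own pace and stop on an object; "newtons" is the grip in N (left out, the last holds). Time passes only in rows, so rows that do not move let the fingers close. It gives the time, the measured TCP pose, the force, the opening and the grip force at its end, in the units of the state.
- get_state(): the state, without advancing time (a new reading comes with each control period).
- snapshot(name): name is "scene" or "side" or "wrist"; returns the picture (420x560x3 uint8, blue, green, red); there is no depth.
- camera_model(name): a dict with "K" (3x3 intrinsics, pixels), "rvec" (rotation vector, rad) and "tvec" (3), from world to camera coordinates, as OpenCV has them; the wrist camera has in their place "hand_eye" (4x4, takes a point from camera to tool coordinates, whose origin is the TCP and whose axes are the flange's). Camera axes: x right, y down, z forward; pixel columns grow to the right and rows downward; lengths in m; the calibration is good to about 2 mm. The wrist camera is an equidistant fisheye: a pixel r from the principal point sees the ray r / f radians off the axis. A picture is of the moment at which its call begins: read the wrist's pose just before it. camera_model takes no time and is no camera call.
- job_done(): hands the job in; it is judged then, once.
The state is a dict: "time_s": time; "joint_pos": joint angles; "joint_vel": joint speeds; "joint_efforts": joint torques, N m; "tool_pos": TCP position; "eef_rot": TCP orientation; "wrist_force": force on the tool from outside, world axes, zero at the start; "wrist_torque": the same for the moment, N m; "grip_width": finger opening in m; "grip_force": force on a finger pad.
Only numpy, scipy, OpenCV 4.12 (cv2) and the standard library are available. Lean on these libraries where they do the work, as an engineer would, in place of code of your own. Each camera call takes 0.05 s, during which the arm holds its last target. There are 200 camera calls.

## Working session

There is one attempt and no reset: what is moved stays moved. The work goes in short steps, Python scripts to look and compute and a tool call to move; the robot and the scene stay as the last step left them, time stands still between calls to the robot, and variables do not carry over. Pictures are saved under pics/ and viewed, at most 10 in all, crops included, and the job is handed in when it is done.

Besides the shell and the picture viewer there is one more tool, called after "Call:" as name([rows], argument=value, ...), one row to a line, values as JSON. apply_moves: Moves the arm, as the interface text tells. Shift numbers are shares of 250 mm and turn numbers shares of pi/4 rad, none past 1 either way. Its arguments: {"type":"object","properties":{"rows":{"type":"array"},"newtons":{"type":"number"}},"required":["rows"]}

```bash
mkdir -p pics; ls; cat > h.py <<'E'
import numpy as np, cv2
from station import *
def ray(name,px):
    m=camera_model(name);K=np.array(m["K"],float);R=cv2.Rodrigues(np.array(m["rvec"],float))[0];t=np.array(m["tvec"],float).ravel()
    d=R.T@np.linalg.inv(K)@np.array([px[0],px[1],1.]);return -R.T@t,d
def onz(name,px,z):
    c,d=ray(name,px);return c+d*(z-c[2])/d[2]
def proj(name,P):
    m=camera_model(name);return cv2.projectPoints(np.array(P,float).reshape(-1,3),np.array(m["rvec"],float),np.array(m["tvec"],float),np.array(m["K"],float),None)[0].reshape(-1,2)
E
python3 - <<'E'
from h import *
a=snapshot("scene");b=snapshot("side")
cv2.imwrite("pics/a0.png",a);cv2.imwrite("pics/b0.png",b)
print(get_state())
for n in("scene","side"):print(camera_model(n), ray(n,(280,210)))
E
```

```text
pics
{'time_s': 0.1, 'joint_pos': array([ 1.03452923e+00,  5.28364591e-01,  1.43378901e+00,  6.34841023e-06,
        1.18140539e+00, -1.78521242e-01]), 'joint_vel': array([ 0.00014329, -0.00175866, -0.00416736, -0.00050742, -0.00135533,
       -0.00072859]), 'joint_efforts': array([-6.02190030e-04, -4.43307388e+01, -1.78585374e+01, -2.85242686e-04,
        3.85366991e-03, -4.04900604e-06]), 'tool_pos': array([0.21851942, 0.5849046 , 0.25243201]), 'eef_rot': array([-5.58834171e-01, -3.09078375e+00,  2.88968394e-03]), 'wrist_force': array([ 0.04602845, -0.66265871, -0.35058667]), 'wrist_torque': array([-0.0091588 , -0.0202517 ,  0.00261887]), 'grip_force': 0.0, 'grip_width': 0.08557200957874155}
{'K': array([[504.75752269,   0.        , 278.08678292],
       [  0.        , 504.75752269, 215.41313206],
       [  0.        ,   0.        ,   1.        ]]), 'rvec': array([ 2.05762907,  1.06526849, -0.50147592]), 'tvec': array([-0.36704637, -0.27086682,  1.68504849])} (array([ 1.41193932, -0.54446042,  0.87032781]), array([-0.63181294,  0.44861989, -0.63220407]))
{'K': array([[423.15996192,   0.        , 279.0258307 ],
       [  0.        , 423.15996192, 206.40328547],
       [  0.        ,   0.        ,   1.        ]]), 'rvec': array([ 0.17248098, -2.85296159,  1.15523246]), 'tvec': array([0.59282508, 0.07063275, 1.11392708])} (array([0.48661138, 0.79229764, 0.85600111]), array([ 0.09329099, -0.68393083, -0.72361105]))
```

View pics/a0.png

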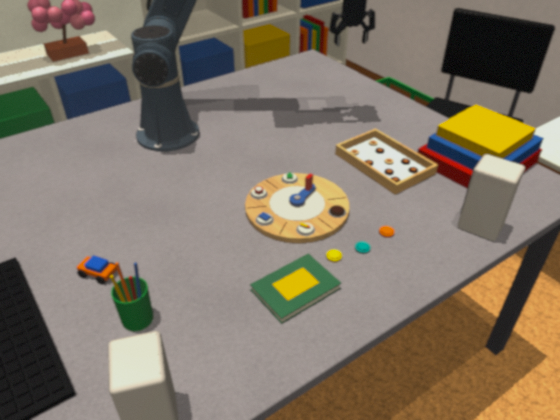

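View pics/b0.png

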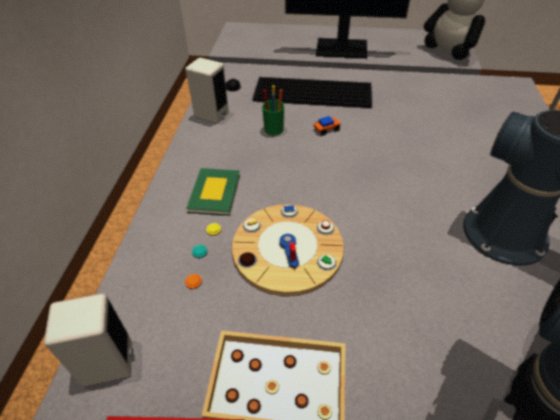

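The scene view shows the dial at about (297,206), the draughts token at (337,211) and the red tab at (309,181). In the side view they are at (288,247), (247,259) and (294,252). Next I measure them.

```bash
python3 - <<'E'
from h import *
R={}
for n,f,c,(x0,x1,y0,y1) in(("scene","a0",(297,206),(240,355,165,245)),("side","b0",(288,247),(228,348,200,296))):
    im=cv2.imread(f"pics/{f}.png");hsv=cv2.cvtColor(im,cv2.COLOR_BGR2HSV)
    roi=np.zeros(im.shape[:2],np.uint8);roi[y0:y1,x0:x1]=255
    def m(lo,hi):return cv2.inRange(hsv,lo,hi)&roi
    red=(m((0,150,90),(6,255,255))|m((172,150,90),(180,255,255)))
    blue=m((100,110,50),(130,255,255))
    wood=m((10,70,110),(28,255,255))
    dark=m((0,0,0),(180,255,75))
    for k,mk in dict(red=red,blue=blue,dark=dark).items():
        N,l,s,ce=cv2.connectedComponentsWithStats(mk)
        for i in range(1,N):
            if s[i,4]>12:print(n,k,s[i],ce[i].round(1),*[onz(n,ce[i],z)[:2].round(4) for z in(.031,.034,.056,.078)])
    # dial: white middle+wood hull -> outline cast onto top plane, circle fit
    cs=max(cv2.findContours(cv2.morphologyEx(wood,cv2.MORPH_CLOSE,np.ones((9,9))),0,1)[0],key=cv2.contourArea)
    h=cv2.convexHull(cs).reshape(-1,2)
    P=np.array([onz(n,p,.02)[:2] for p in h])
    cc,r=cv2.minEnclosingCircle((P*1000).astype(np.float32));print(n,"dial",cc,r)
    A=np.c_[2*P,np.ones(len(P))];q=np.linalg.lstsq(A,(P**2).sum(1),rcond=None)[0];print(q[:2],np.sqrt(q[2]+q[0]**2+q[1]**2))
    cv2.imwrite(f"pics/c_{n}.png",cv2.resize(im[y0:y1,x0:x1],None,fx=5,fy=5,interpolation=cv2.INTER_CUBIC))
E
```

```text
scene red [306 174   6  15  57] [308.6 180.5] [0.5124 0.1934] [0.5156 0.1908] [0.5392 0.1715] [0.5628 0.1521]
scene blue [291 190  21  14 118] [300.3 197. ] [0.5597 0.1284] [0.5627 0.126 ] [0.5851 0.1083] [0.6074 0.0907]
scene blue [260 214   9   5  32] [264.2 216. ] [0.5694 0.0036] [0.5724 0.0016] [ 0.5945 -0.0127] [ 0.6166 -0.0271]
scene dark [331 209  12   7  56] [336.6 212.1] [0.6659 0.1667] [0.6686 0.1642] [0.6881 0.1456] [0.7077 0.1269]
scene dial (570.6663208007812, 111.2718276977539) 151.13710021972656
[0.56849092 0.10928223] 0.14639458379250578
side red [290 243   5   9  40] [292.2 247. ] [0.5473 0.1351] [0.547  0.1374] [0.5454 0.155 ] [0.5438 0.1725]
side blue [285 206   8   5  33] [288.5 208.1] [0.571  0.0027] [0.5707 0.0056] [0.5684 0.0266] [0.5662 0.0477]
side blue [280 234  18  33 183] [288.3 249.1] [0.556  0.1428] [0.5557 0.1452] [0.5539 0.1625] [0.552  0.1798]
side dark [289 251   7  11  32] [291.5 256.8] [0.5457 0.1656] [0.5455 0.1679] [0.5439 0.1846] [0.5424 0.2013]
side dark [240 253  15  13 153] [247.  259.5] [0.6519 0.1861] [0.6513 0.1883] [0.6469 0.2045] [0.6425 0.2206]
side dial (560.2655029296875, 117.75968170166016) 144.70004272460938
[0.56130001 0.11807692] 0.14339569718623918
```

View pics/c_side.png

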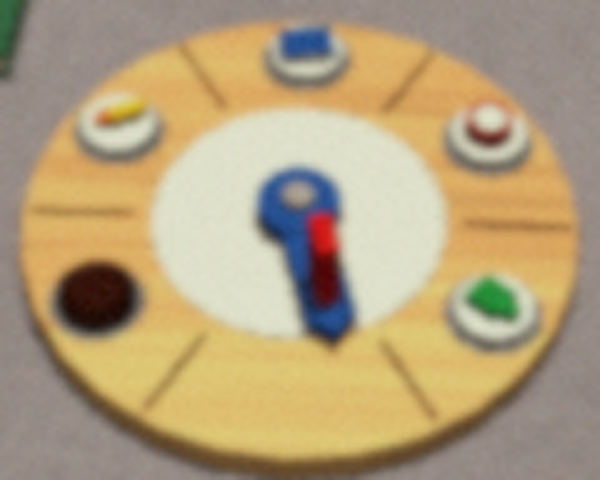

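Draughts sits at a world bearing of about 33° from the hub and the pointer at about 108°, so I push clockwise by about 75°. I'll move over the dial with the fingers shut and take a closer look.

Call:
apply_moves([
  [1, 0.081, -0.124, 0, 0.061],
  [1, 0.081, -0.124, 0, 0.061],
  [1, 0.081, -0.124, 0, 0.061],
  [1, 0.081, -0.124, 0, 0.061],
  [1, 0.081, -0.124, 0, 0.061],
  [1, 0.081, -0.124, 0, 0.061],
  [1, 0.081, -0.124, 0, 0.061],
  [1, 0.081, -0.124, 0, 0.061],
  [1, 0.081, -0.124, 0, 0.061],
  [1, 0.081, -0.124, 0, 0.061],
  [1, 0.081, -0.124, 0, 0.061],
  [1, 0.081, -0.124, 0, 0.061],
  [1, 0.081, -0.124, 0, 0.061],
  [1, 0.081, -0.124, 0, 0.061],
  [1, 0, 0, 0, 0],
  [1, 0, 0, 0, 0],
])

```text
time_s: 1.43
tool_pos: [0.5032, 0.1497, 0.2529]
eef_rot: [0.482, -3.104, -0.0]
wrist_force: [-0.2, -0.4, 0.3]
grip_width: 0.0
grip_force: 0.0
```

```bash
python3 - <<'E'
from h import *
s=get_state();w=snapshot("wrist");cv2.imwrite("pics/w1.png",w)
np.savez("w1.npz",p=s["tool_pos"],r=s["eef_rot"])
print(s["tool_pos"],s["eef_rot"],s["grip_width"],camera_model("wrist"))
E
```

```text
[0.50323571 0.1496624  0.25291637] [ 4.82458308e-01 -3.10375395e+00 -3.41463859e-04] 2.1080790896558268e-05 {'K': array([[325.1922621 ,   0.        , 282.53324376],
       [  0.        , 325.1922621 , 200.42982404],
       [  0.        ,   0.        ,   1.        ]]), 'hand_eye': array([[ 1.75990640e-03, -9.62340676e-01, -2.71840625e-01,
         6.95632939e-02],
       [ 9.99998363e-01,  1.57931296e-03,  8.83114583e-04,
        -3.12154105e-04],
       [-4.20535664e-04, -2.71841734e-01,  9.62341880e-01,
        -1.21511342e-01],
       [ 0.00000000e+00,  0.00000000e+00,  0.00000000e+00,
         1.00000000e+00]])}
```

View pics/w1.png

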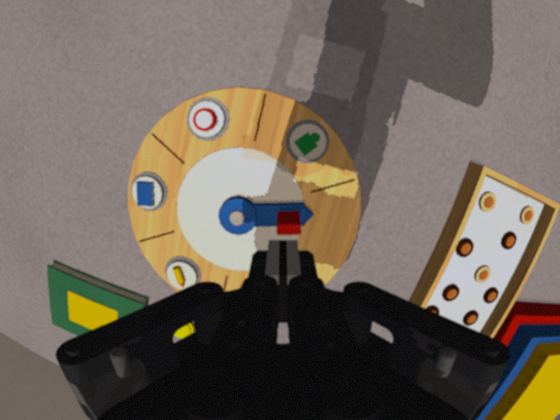

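The wrist view shows the hub screw at (236,216), the arrow tip at (313,213), the tab top at about (288,217), and the tokens except draughts, which the gripper hides. I'll cast these points.

```bash
cat >> h.py <<'E'
def wz(px,z,p,r):
    m=camera_model("wrist");K=np.array(m["K"]);H=np.array(m["hand_eye"])
    v=np.array([(px[0]-K[0,2])/K[0,0],(px[1]-K[1,2])/K[1,1]]);th=np.hypot(*v)
    d=np.r_[v/th*np.sin(th),np.cos(th)]
    R=cv2.Rodrigues(np.array(r,float))[0];c=R@H[:3,3]+p;d=R@H[:3,:3]@d
    return c+d*(z-c[2])/d[2]
E
python3 - <<'E'
from h import *
q=np.load("w1.npz");p,r=q["p"],q["r"]
im=cv2.imread("pics/w1.png");hsv=cv2.cvtColor(im,cv2.COLOR_BGR2HSV)
roi=np.zeros(im.shape[:2],np.uint8);roi[190:240,215:325]=255
blue=cv2.inRange(hsv,(100,120,50),(130,255,255))&roi
red=(cv2.inRange(hsv,(0,150,50),(8,255,255))|cv2.inRange(hsv,(172,150,50),(180,255,255)))&roi
bright=cv2.inRange(hsv,(0,170,140),(8,255,255))&roi
for k,m in(("blue",blue),("red",red),("bright",bright)):
    N,l,s,ce=cv2.connectedComponentsWithStats(m)
    for i in range(1,N):
        if s[i,4]>12:print(k,s[i],ce[i].round(1))
hub=wz((236.5,216.5),.040,p,r);tip=wz((313,213),.034,p,r)
print("hub",hub,"tip",tip,np.linalg.norm((tip-hub)[:2]),np.degrees(np.arctan2(*(tip-hub)[1::-1])))
T={}
for k,px in dict(drum=(207,119.5),book=(148,191),green=(307.5,141)).items():
    P=wz(px,.027,p,r);d=P-hub;print(k,P,np.hypot(*d[:2]),np.degrees(np.arctan2(d[1],d[0])))
for px in((277,212),(299,212),(277,223),(299,223),(277,233),(299,233)):print(px,wz(px,.078,p,r)[:2])
# wood outline circle
wood=cv2.inRange(hsv,(8,70,90),(28,255,255));wood[:,380:]=0;wood[250:]=0
E
```

```text
blue [ 220  197   92   37 1607] [256.5 213.5]
red [277 212  24  22 483] [288.2 222.8]
hub [0.55953078 0.11494031 0.04      ] tip [0.53191668 0.19418587 0.034     ] 0.08391899680380681 109.21152618107335
drum [0.46894001 0.05332255 0.027     ] 0.10956019097471581 -145.77736638016566
book [0.56735821 0.00523677 0.027     ] 0.1099824269196869 -85.91881907837906
green [0.45931669 0.16364225 0.027     ] 0.11142147006670436 154.0812214376969
(277, 212) [0.52921898 0.15241561]
(299, 212) [0.52279995 0.17248721]
(277, 223) [0.53988924 0.15577476]
(299, 223) [0.53340868 0.17606918]
(277, 233) [0.54981705 0.15889642]
(299, 233) [0.54327509 0.1794118 ]
```

Hub is at (0.5595, 0.115), the tip radius of 84 mm checks out, the pointer is at 109.2°, and draughts is at about 34°. Now I descend behind the tab.

Call:
apply_moves([
  [1, 0, 0.01, -0.12, 0.015],
  [1, 0, 0.01, -0.12, 0.015],
  [1, 0, 0, -0.12, 0],
  [1, 0, 0, -0.12, 0],
  [1, 0, 0, -0.12, 0],
  [1, 0, 0, -0.06, 0],
  [1, 0, 0, -0.06, 0],
  [1, 0, 0, 0, 0],
  [1, 0, 0, 0, 0],
])

```text
time_s: 2.23
tool_pos: [0.5009, 0.1576, 0.0728]
eef_rot: [0.528, -3.094, -0.001]
wrist_force: [0.1, -0.2, 0.5]
grip_width: -0.0001
grip_force: 0.0
```

```bash
python3 - <<'E'
from h import *
s=get_state();p=s["tool_pos"];print(p)
hub=np.array([.5595,.115]);f=lambda a,d:hub+.056*np.array([np.cos(a),np.sin(a)])+d*np.array([-np.sin(a),np.cos(a)])
c=p[:2].copy();pts=[f(np.radians(109.2),d) for d in(.030,.022,.017)]+[f(np.radians(109.2-4*i),.017) for i in range(1,17)]
for q in pts:
    st=np.round((q-c)/.25,3);c=c+st*.25;print(st.tolist(),end=" ")
print(-4/45)
E
```

```text
[0.50087304 0.15761138 0.07279398]
[0.048, 0.002] [0.03, 0.01] [0.019, 0.007] [0.013, 0.009] [0.014, 0.008] [0.015, 0.007] [0.015, 0.006] [0.016, 0.005] [0.015, 0.004] [0.017, 0.003] [0.016, 0.002] [0.016, 0.001] [0.016, -0.001] [0.017, -0.002] [0.016, -0.002] [0.016, -0.004] [0.015, -0.005] [0.015, -0.006] [0.015, -0.008] -0.08888888888888889
```

Call:
apply_moves([
  [1, 0.048, 0.002, 0, 0],
  [1, 0.03, 0.01, 0, 0],
  [1, 0.019, 0.007, 0, 0],
  [1, 0.013, 0.009, 0, -0.089],
  [1, 0.014, 0.008, 0, -0.089],
  [1, 0.015, 0.007, 0, -0.089],
  [1, 0.015, 0.006, 0, -0.089],
  [1, 0.016, 0.005, 0, -0.089],
  [1, 0.015, 0.004, 0, -0.089],
  [1, 0.017, 0.003, 0, -0.089],
  [1, 0.016, 0.002, 0, -0.089],
  [1, 0.016, 0.001, 0, -0.089],
  [1, 0.016, -0.001, 0, -0.089],
  [1, 0.017, -0.002, 0, -0.089],
  [1, 0.016, -0.002, 0, -0.089],
  [1, 0.016, -0.004, 0, -0.089],
  [1, 0.015, -0.005, 0, -0.089],
  [1, 0, 0, 0, 0],
  [1, 0, 0, 0, 0],
])

```text
time_s: 3.82
tool_pos: [0.5812, 0.1692, 0.074]
eef_rot: [0.988, 2.981, 0.001]
wrist_force: [0.1, -0.8, 0.1]
grip_width: -0.0001
grip_force: 0.0
```

```bash
python3 - <<'E'
from h import *
s=get_state();w=snapshot("wrist");cv2.imwrite("pics/w2.png",w);a=snapshot("scene");b=snapshot("side");cv2.imwrite("pics/a2.png",a);cv2.imwrite("pics/b2.png",b)
np.savez("w2.npz",p=s["tool_pos"],r=s["eef_rot"]);print(s["tool_pos"],s["wrist_force"])
c=lambda i,y,x:cv2.resize(i[y:y+100,x:x+130],None,fx=3,fy=3,interpolation=cv2.INTER_CUBIC)
cv2.imwrite("pics/m2.png",np.hstack([c(a,155,235),c(b,198,224)]))
E
```

```text
[0.5811718  0.16919821 0.07403149] [ 0.12832567 -0.81950046  0.11076378]
```

View pics/w2.png

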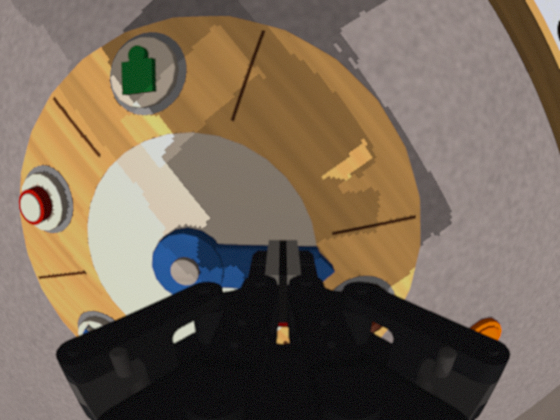

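View pics/m2.png

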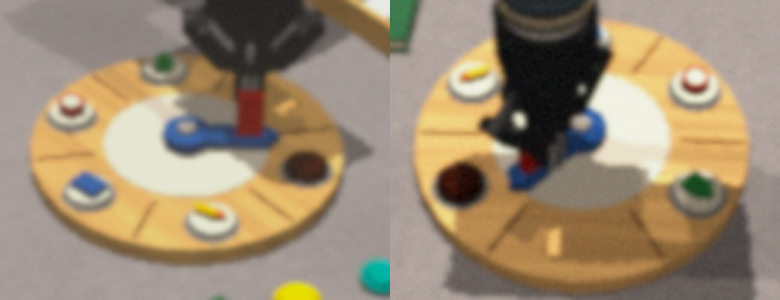

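The pushing works: the pointer (hub (183,270), tip (333,268) in the wrist view) is turning and the tokens have not moved. I'll measure the pointer and the draughts bearing.

```bash
python3 - <<'E'
from h import *
q=np.load("w2.npz");p,r=q["p"],q["r"]
hub=wz((184,270),.040,p,r);tip=wz((333,268),.034,p,r);d=tip-hub
print("hub",hub,"tip",tip,np.hypot(*d[:2]),np.degrees(np.arctan2(d[1],d[0])))
for n,f,box,hp in(("scene","a2",(320,350,200,225),(296.5,197)),("side","b2",(235,262,247,272),(288,240))):
    im=cv2.imread(f"pics/{f}.png");g=im.max(2);x0,x1,y0,y1=box
    m=np.zeros_like(g);m[y0:y1,x0:x1]=(g[y0:y1,x0:x1]<85)*255
    N,l,s,ce=cv2.connectedComponentsWithStats(m);i=1+s[1:,4].argmax();print(n,s[i],ce[i],onz(n,ce[i],.027))
    print("proj hub, expected token 34deg, 30deg",proj(n,[[.5595,.115,.04]]+[[.5595+.112*np.cos(a),.115+.112*np.sin(a),.027] for a in np.radians([34,30])]).round(1).tolist())
E
```

```text
hub [0.56031915 0.11580631 0.04      ] tip [0.61065022 0.18203127 0.034     ] 0.08318029303653952 52.76510839288618
scene [330 206  14  10 109] [336.2293578  210.66055046] [0.65719069 0.17334066 0.027     ]
proj hub, expected token 34deg, 30deg [[296.4, 196.1], [336.3, 209.1], [335.4, 210.8]]
side [240 253  16  14 172] [247.51744186 259.40697674] [0.65152527 0.18284536 0.027     ]
proj hub, expected token 34deg, 30deg [[288.2, 238.0], [247.6, 257.7], [246.4, 255.4]]
```

```bash
python3 - <<'E'
from h import *
p=get_state()["tool_pos"];hub=np.array([.560,.1155]);v=p[:2]-hub;c=p[:2].copy();print(p)
for i in range(1,8):
    a=-np.radians(17/7*i);R=np.array([[np.cos(a),-np.sin(a)],[np.sin(a),np.cos(a)]]);q=hub+R@v
    st=np.round((q-c)/.25,3);c=c+st*.25;print(st.tolist(),end=" ")
a=np.radians(35.8);print(17/7/45, "back 20mm",(.02/.25*np.array([-np.sin(a),np.cos(a)])).round(3))
E
```

```text
[0.5808231  0.16909633 0.07366955]
[0.009, -0.004] [0.009, -0.004] [0.009, -0.004] [0.008, -0.005] [0.008, -0.005] [0.008, -0.006] [0.008, -0.006] 0.053968253968253964 back 20mm [-0.047  0.065]
```

Call:
apply_moves([
  [1, 0.009, -0.004, 0, -0.054],
  [1, 0.009, -0.004, 0, -0.054],
  [1, 0.009, -0.004, 0, -0.054],
  [1, 0.008, -0.005, 0, -0.054],
  [1, 0.008, -0.005, 0, -0.054],
  [1, 0.008, -0.006, 0, -0.054],
  [1, 0.008, -0.006, 0, -0.054],
  [1, 0, 0, 0, 0],
  [1, 0, 0, 0, 0],
  [1, -0.024, 0.033, 0, 0],
  [1, -0.024, 0.033, 0, 0],
  [1, -0.03, 0.04, 0.1, 0],
  [1, -0.03, 0.04, 0.13, 0],
  [1, -0.04, 0.06, 0.13, 0],
  [1, -0.04, 0.06, 0.13, 0],
  [1, -0.04, 0.06, 0.13, 0],
  [1, -0.04, 0.06, 0.1, 0],
  [1, 0, 0, 0, 0],
  [1, 0, 0, 0, 0],
  [1, 0, 0, 0, 0],
])

```text
time_s: 5.63
tool_pos: [0.5274, 0.2571, 0.2525]
eef_rot: [-1.419, -2.802, 0.002]
wrist_force: [-0.0, 0.2, -0.7]
grip_width: -0.0001
grip_force: 0.0
```

```bash
python3 - <<'E'
from h import *
s=get_state();w=snapshot("wrist");cv2.imwrite("pics/w3.png",w);cv2.imwrite("pics/a3.png",snapshot("scene"));cv2.imwrite("pics/b3.png",snapshot("side"))
np.savez("w3.npz",p=s["tool_pos"],r=s["eef_rot"]);print(s["tool_pos"],s["time_s"])
E
```

```text
[0.5273625  0.25707534 0.25253029] 5.6333
```

View pics/w3.png

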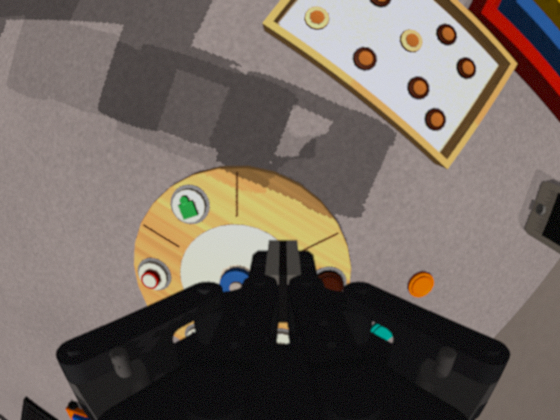

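The gripper hides the pointer from here, so I'll cross over, keeping high, to bring the pointer and token into open view.

Call:
apply_moves([
  [1, 0.08, -0.11, 0.04, 0],
  [1, 0.08, -0.11, 0.04, 0],
  [1, 0.08, -0.11, 0, 0],
  [1, 0.08, -0.11, 0, 0],
  [1, 0.08, -0.11, 0, 0],
  [1, 0.08, -0.11, 0, 0],
  [1, 0, 0, 0, 0],
  [1, 0, 0, 0, 0],
  [1, 0, 0, 0, 0],
])

```text
time_s: 6.53
tool_pos: [0.6478, 0.0914, 0.2716]
eef_rot: [-1.422, -2.797, 0.002]
wrist_force: [0.9, -0.2, -0.1]
grip_width: -0.0002
grip_force: 0.0
```

```bash
python3 - <<'E'
from h import *
s=get_state();w=snapshot("wrist");cv2.imwrite("pics/w4.png",w)
np.savez("w4.npz",p=s["tool_pos"],r=s["eef_rot"]);print(s["tool_pos"],s["eef_rot"],s["time_s"])
E
```

```text
[0.64779827 0.09142797 0.27159328] [-1.42185666e+00 -2.79742502e+00  1.70018342e-03] 6.5333
```

View pics/w4.png

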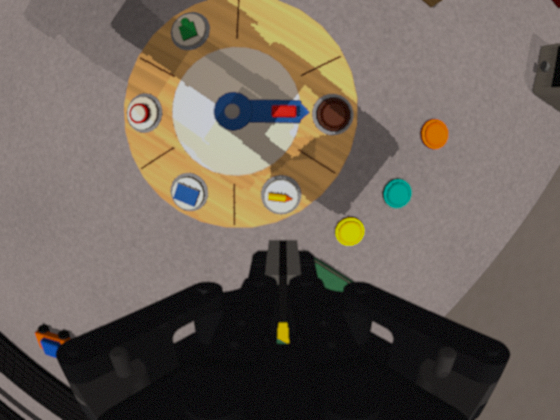

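Now the hub (233,111), tip (308,112) and draughts (333,114) are all in clear view, and the pointer is nearly on target. I'll measure them precisely.

```bash
python3 - <<'E'
from h import *
q=np.load("w4.npz");p,r=q["p"],q["r"]
im=cv2.imread("pics/w4.png");hsv=cv2.cvtColor(im,cv2.COLOR_BGR2HSV)
def comp(m,x0,x1,y0,y1):
    z=np.zeros_like(m);z[y0:y1,x0:x1]=m[y0:y1,x0:x1];N,l,s,ce=cv2.connectedComponentsWithStats(z);i=1+s[1:,4].argmax();return l==i,ce[i],s[i]
dm,dc,ds=comp(((hsv[...,2]<100)*255).astype(np.uint8),314,353,95,135)
rm,rc,rs=comp(cv2.inRange(hsv,(0,170,60),(8,255,255))|cv2.inRange(hsv,(172,170,60),(180,255,255)),265,305,95,125)
bl,bc,bs=comp(cv2.inRange(hsv,(100,110,40),(130,255,255)),210,316,88,135)
scr,sc,ss=comp(255-cv2.inRange(hsv,(100,110,0),(130,255,255)),225,241,103,119)
print(dc,ds,rc,rs,bs,sc,ss)
ang=lambda d:np.degrees(np.arctan2(d[1],d[0]))
hub=wz(sc,.040,p,r);tok=wz(dc,.029,p,r);e=tok-hub
print("hub",hub,"tok",tok,np.hypot(*e[:2]),ang(e))
# arm edges: blue outline at z=.034, axis line fit between r 25..80
ys,xs=np.nonzero(bl|rm)
P=np.array([wz((x,y),.034,p,r)[:2] for x,y in zip(xs,ys)]);d=P-hub[:2];R=np.hypot(*d.T)
k=R>R.max()-8;print("tip r",R.max(),"tip ang",ang(d[k].mean(0)))
h=P[R<.03];print("hub blob",np.mean(h,0))
for px in[(308,112),(308,111)]:
  t=wz(px,.034,p,r);print(ang(t-hub))
g=wz(rc,.074,p,r)-hub;print("tab",np.hypot(*g[:2]),ang(g))
cv2.imwrite("pics/z4.png",cv2.resize(im[80:145,200:360],None,fx=5,fy=5,interpolation=cv2.INTER_CUBIC))
E
```

```text
[333.95388788 113.4358047 ] [ 316   95   37   39 1106] [283.39852399 110.80073801] [272 105  24  12 271] [ 215   93   93   37 1642] [231.85279188 110.78680203] [225 103  15  16 197]
hub [0.56097477 0.11517251 0.04      ] tok [0.65316737 0.1790785  0.029     ] 0.11217597696944714 34.72889557544062
tip r 0.08156544587087913 tip ang 35.47604896152317
hub blob [0.5648011  0.11799982]
34.89146171299439
35.658539078723756
tab 0.05576284975068814 35.286920812973975
```

View pics/z4.png

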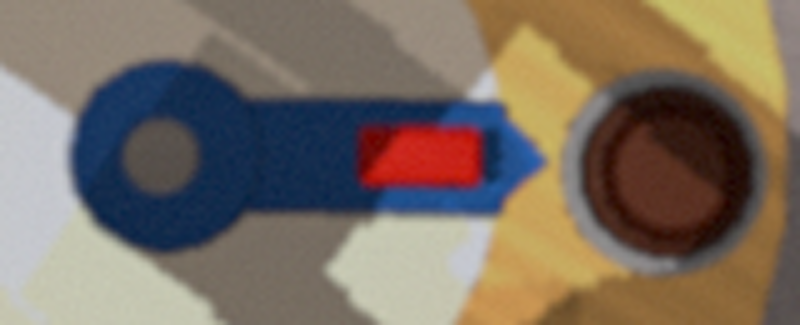

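The pointer is at about 35.2° and the token middle at 34.7°. That's about 1 mm at the token, within measuring error. The hand is clear, so I'm handing in.

```bash
python3 -c "from station import *;print(job_done())"
```

```text
the job is handed in; nothing more can be done
None
```

The blue pointer now points at the middle of the dark brown draughts token, about 0.5° off by the last wrist-camera view (roughly 1 mm at the token). It was moved only by pushing the tab, the hand is well clear, no token or other item was seen to have moved, and the job is handed in.

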